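# Put the hand tools back into their foam inlays

### The arm

A 6-joint arm with a two-finger parallel gripper is mounted at the origin on a cart in front of the work surface, level with it; the furniture and walls round the work are solid. World frame = base frame: x ahead of the robot, y to its left, z up, the work surface at z = 0. Lengths are in m, angles in rad, forces in N, time in s.
With the tool pointing down it reaches from about 0.375 to 0.975 m from the base axis. Payload 3.8 kg.
Tool frame: the origin (TCP) lies midway between the tips of the shut fingers; the grasp point (between the pads) lies 19 mm behind it; z points along the fingers, y is the line along which they close (so a half turn about z gives the same grasp; the last joint's range is limited). The gripper opens to 88 mm and grips with 3 to 60 N. Pads are 18 mm wide; open, the fingers measure 123 mm over their backs; the gripper's body (75 mm by 187 mm) begins 45 mm behind the grasp point.
Start: joints at [-1.224, 0.264, 1.604, -0, 1.274, -0.037], TCP at [0.253, -0.626, 0.201] pointing down, gripper open.
Joint ranges: [-2.63, 2.63], [-0.94, 2.18], [0.31, 2.57], [-1.31, 4.45], [0, 2.66], [-2.55, 2.55]. Speed limits (rad/s): [2.57, 2.57, 3.14, 3.14, 3.14, 3.14].

### API

Orientations are given as a rotation vector (axis times angle).
In Python, from cell import manip, inverse_kinematics, cams, order gives the robot as it stands. Calls block until the motion is done:
- manip.move_pose(position, orientation): joint-space move of the TCP to a pose.
- manip.move_linear(position, rate=0.15, rot=None): straight line of the TCP; rot=None keeps the orientation; rate is the mean speed in m/s.
- manip.set_joints(angles): joint-space move.
- manip.set_gripper(opening, force=None): finger opening in m; force is the grip in N (None keeps the last); returns when the fingers have stopped.
- manip.dwell(seconds).
- inverse_kinematics(position, orientation): joint angles nearest the present ones, or None.
- manip.state(): the state.
- cams.capture(name): name is "side" or "top"; returns a dict with "image" (400x640x3 uint8, blue, green, red), "z_map" (400x640 float32, m along the optical axis (not along the pixel's ray), 0 where there is no reading), "intrinsics" (3x3 intrinsics, pixels), "position" and "orientation" of the camera in the world. Camera axes: x right, y down, z forward; pixel columns grow to the right and rows downward; lengths in m; the calibration is good to about 2 mm. A picture is of the moment at which its call begins.
A pose or a line that the arm cannot do raises manip.IKError and nothing moves.
- order.close_job(): hands the job in; it is judged then, once.
The state is a dict: "clock": time; "joint_pos": joint angles; "joint_velocities": joint speeds; "tau": joint torques, N m; "tool_pos": TCP position; "tcp_rot": TCP orientation; "contact_force": force on the tool from outside, world axes, zero at the start; "moment": the same for the moment, N m; "gripper_width": finger opening in m; "grasp_force": force on a finger pad.
Only numpy, scipy, OpenCV 4.12 (cv2) and the standard library are available. Lean on these libraries where they do the work, as an engineer would, in place of code of your own. Each camera call takes 0.05 s, during which the arm holds its last target. There are 200 camera calls.

### The job

The job is finished: put the three spanners and the red pliers back into the tool tray, each lying flat down on the yellow floor of the foam cut-out made for it (the spanners by length, either way round; the pliers as their outline shows). Leave all the tools released, and do not knock over or shift the oil can and the paint tin.

Things in the scene. Friction and masses are not known exactly. Their poses are not given: they have to be found in the camera images.
- small_spanner: Shortest steel combination spanner, 164 mm long, 29 mm over its wider (open-jaw) end, 7 mm thick, flat on the bench. Origin: centre of its underside, mid-shank; the shank is 10 mm wide there: grip it here, across x. y runs along it (open jaw at -y, ring at +y), z up.
- medium_spanner: Middle-sized steel combination spanner, 198 mm long, 34 mm over its wider (open-jaw) end, 7 mm thick, flat on the bench. Origin: centre of its underside, mid-shank; the shank is 12 mm wide there: grip it here, across x. y runs along it (open jaw at -y, ring at +y), z up.
- large_spanner: Longest steel combination spanner, 234 mm long, 41 mm over its wider (open-jaw) end, 7 mm thick, flat on the bench. Origin: centre of its underside, mid-shank; the shank is 14 mm wide there: grip it here, across x. y runs along it (open jaw at -y, ring at +y), z up.
- red_pliers: Pliers with red grips and steel jaws, rigid, spread; 164 mm long, 63 mm over the grips, 13 mm thick, flat on the bench. Origin: centre of the underside of the whole outline. x runs along them: jaw tip at +82 mm, grip ends at -82 mm; z up. Grip them at the pivot, x = +31 mm, 24 to 27 mm wide, closing across y.
- small_inlay: Foam inlay for the shortest spanner, 80 x 272 x 16 mm, fixed: yellow 6 mm lower layer, black upper layer with a cut-out 10 mm deep to the yellow floor (z = 6 mm). Cut-out 178 mm long (y), 43 mm wide at both heads, 24 mm in the neck: 7 mm play all round. The spanner's origin goes over this origin, y along y, either way round. Origin: centre of underside. Four inlays lie in a low tray, in any order.
- medium_inlay: Foam inlay for the middle-sized spanner, 80 x 272 x 16 mm, fixed: yellow 6 mm lower layer, black upper layer with a cut-out 10 mm deep to the yellow floor (z = 6 mm). Cut-out 212 mm long (y), 48 mm wide at both heads, 26 mm in the neck: 7 mm play all round. The spanner's origin goes over this origin, y along y, either way round. Origin: centre of underside. 
- large_inlay: Foam inlay for the longest spanner, 80 x 272 x 16 mm, fixed: yellow 6 mm lower layer, black upper layer with a cut-out 10 mm deep to the yellow floor (z = 6 mm). Cut-out 248 mm long (y), 55 mm wide at both heads, 28 mm in the neck: 7 mm play all round. The spanner's origin goes over this origin, y along y, either way round. Origin: centre of underside. 
- pliers_inlay: Foam inlay for the pliers, same size, layers and origin as the others. A finger channel, 54 mm wide, as deep as the cut-outs, black, crosses the middle of all four along x. Cut-out 72 mm wide at -y (grips; to y = -120 mm), 36 mm at +y (jaws; to y = +58 mm). The pliers lie jaws (+x) toward +y, pivot over this origin, so their own origin at y = -31 mm; they stand 3 mm proud.
- oil_can: A small dark green oil can with a pale upright spout, 64 mm in diameter, 170 mm high, standing loose on the bench behind the work. Bystander. Origin: centre of its underside.
- stain_tin: A red and white paint tin, 78 mm in diameter, 77 mm high, standing loose on the bench near the front edge. Bystander. Origin: centre of its underside.

How it is judged:
At the end, for the whole second after the job is handed in: Each tool lies at rest in its own inlay: origin within 12 mm across and 14 mm along of its place there (the pliers' is 31 mm toward -y of the inlay's origin), underside less than 3 mm off the yellow floor, long axis within 0.2 rad of the inlay's, flat within 0.07 rad (x of small_spanner in the frame of small_inlay between -0.012 and 0.012 m and y of small_spanner in the frame of small_inlay between -0.014 and 0.014 m and z of small_spanner in the frame of small_inlay between 0.003 and 0.009 m and angle between each of small_spanner, medium_spanner, large_spanner, red_pliers's own z axis and vertical below 0.07 rad and angle between the y axis of small_spanner and the y axis of small_inlay, either way round below 0.2 rad and linear speed of each of small_spanner, medium_spanner, large_spanner, red_pliers below 0.02 m/s and x of medium_spanner in the frame of medium_inlay between -0.012 and 0.012 m and y of medium_spanner in the frame of medium_inlay between -0.014 and 0.014 m and z of medium_spanner in the frame of medium_inlay between 0.003 and 0.009 m and angle between the y axis of medium_spanner and the y axis of medium_inlay, either way round below 0.2 rad and x of large_spanner in the frame of large_inlay between -0.012 and 0.012 m and y of large_spanner in the frame of large_inlay between -0.014 and 0.014 m and z of large_spanner in the frame of large_inlay between 0.003 and 0.009 m and angle between the y axis of large_spanner and the y axis of large_inlay, either way round below 0.2 rad and x of red_pliers in the frame of pliers_inlay between -0.012 and 0.012 m and y of red_pliers in the frame of pliers_inlay between -0.045 and -0.017 m and z of red_pliers in the frame of pliers_inlay between 0.003 and 0.009 m and angle between the x axis of red_pliers and the y axis of pliers_inlay, either way round below 0.2 rad); the robot touches nothing.
It fails at once if the oil can is pushed more than 30 mm from its place or knocked over (distance of oil_can from where it was at the start of the episode above 0.03 m or angle between oil_can's own z axis and vertical above 0.4 rad).
It fails at once if the paint tin is pushed more than 30 mm from its place or knocked over (distance of stain_tin from where it was at the start of the episode above 0.03 m or angle between stain_tin's own z axis and vertical above 0.4 rad).
It also fails if it takes over 112 s, if anything falls off the work surface, if the arm or the gripper's body presses on something with over 40 N, if the wrist force passes 120 N, or if a joint passes its speed limit or range.

## Working session

There is one attempt and no reset: what is moved stays moved. The work goes in short steps, each a Python script; the robot and the scene stay as the last script left them, time stands still between calls to the robot, and variables do not carry over. Pictures are saved under pics/ and viewed, at most 14 in all, crops included, and the job is handed in when it is done.

```bash
ls; mkdir -p pics
python3 - <<'E'
from cell import manip,cams
import cv2,numpy as np
for n in("top","side"):
    c=cams.capture(n);np.savez(f"pics/{n}0.npz",**c);cv2.imwrite(f"pics/{n}0.png",c["image"])
    print(n,c["intrinsics"],c["position"],c["orientation"])
s=manip.state();print(s["clock"],s["tcp_rot"],s["contact_force"])
E
```

```text
pics
top [[471.8213469    0.         318.66898598]
 [  0.         471.8213469  199.09125782]
 [  0.           0.           1.        ]] [ 0.36448274 -0.02216672  1.34254788] [-2.17186345  2.14153494 -0.12840495]
side [[392.1727391    0.         321.44525482]
 [  0.         392.1727391  199.4490161 ]
 [  0.           0.           1.        ]] [0.12940943 0.97815831 0.61624247] [-0.44908794  2.50570843 -1.47597453]
0.1 [-3.08198093e+00 -5.98813517e-01  5.08582588e-04] [-0.21582321  0.0835516   0.30990187]
```

View pics/top0.png

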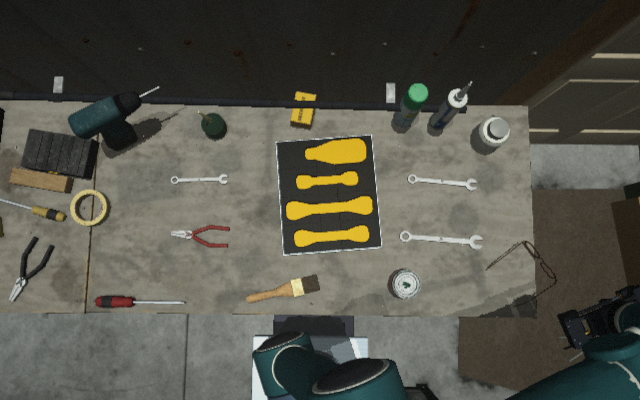

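View pics/side0.png

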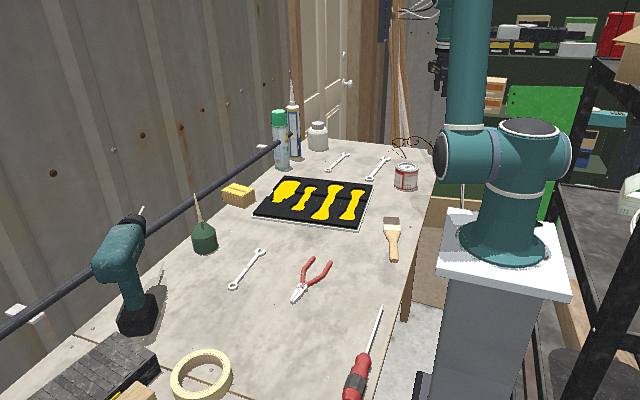

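The top view shows the tray around (328,194). Its cut-outs from the rear are pliers (336,151), small (327,180), large (329,208) and medium (331,237). The small spanner is at (200,180), pliers (200,236), medium spanner (442,182) and large spanner (441,240). The oil can is at (213,125) and the tin at (405,284).

```bash
cat > vis.py <<'E'
import cv2,numpy as np
from scipy.spatial.transform import Rotation as R
def ray(c,uv,z):
    uv=np.atleast_2d(uv).astype(float);K=c["intrinsics"]
    d=np.c_[(uv-[K[0,2],K[1,2]])/[K[0,0],K[1,1]],np.ones(len(uv))]@R.from_rotvec(c["orientation"]).as_matrix().T
    p=c["position"];return (p+d*((z-p[2])/d[:,2])[:,None])
def blob(c,mask,box,z,minA=40):
    u0,v0,u1,v1=box;m=np.zeros_like(mask);m[v0:v1,u0:u1]=mask[v0:v1,u0:u1]
    n,l,s,_=cv2.connectedComponentsWithStats(m.astype(np.uint8),connectivity=8)
    k=1+np.argmax(s[1:,4]);v,u=np.nonzero(l==k)
    P=ray(c,np.c_[u,v],z)[:,:2]
    return P
def axis(P):
    # direction by PCA, centre = middle of extents along/across
    m=P.mean(0);w,V=np.linalg.eigh(np.cov((P-m).T));a=V[:,1]
    if a[1]<0:a=-a
    b=np.array([a[1],-a[0]])   # x-like
    s=(P-m)@a;t=(P-m)@b
    c=m+a*(s.max()+s.min())/2+b*(t.max()+t.min())/2
    return dict(c=c,a=a,ang=np.degrees(np.arctan2(a[1],a[0])),L=np.ptp(s),W=np.ptp(t),P=P,m=m)
def masks(c):
    im=c["image"];hsv=cv2.cvtColor(im,cv2.COLOR_BGR2HSV);h,s,v=cv2.split(hsv)
    yellow=(h>18)&(h<32)&(s>150)&(v>120)
    red=((h<8)|(h>172))&(s>110)&(v>60)
    bg=cv2.medianBlur(im,41).astype(int)
    diff=np.abs(im.astype(int)-bg).max(2)
    steel=(v.astype(int)-bg.max(2)>22)&(s<70)
    return yellow,red,steel,diff
E
python3 - <<'E'
from vis import *
c=dict(np.load("pics/top0.npz"));y,r,s,d=masks(c)
def show(n,P):
    q=axis(P);print(n,"c",q["c"].round(4),"m",q["m"].round(4),"ang",q["ang"].round(1),"L",q["L"].round(3),"W",q["W"].round(3),len(P))
for n,b in dict(pl=(300,137,372,167),sm=(290,168,365,191),lg=(280,192,378,222),md=(285,223,378,250)).items(): show("inlay "+n,blob(c,y,b,.006))
for n,b,m,z in [("small",(160,168,240,195),s,.007),("med",(400,165,485,200),s,.007),("large",(392,222,490,258),s,.007),("pl_red",(160,218,240,255),r,.013),("pl_all",(160,218,240,255),(d>28),.010)]: show(n,blob(c,m,b,z))
# tray outer white rim via corners
print("tray corners",ray(c,[[276,142],[371,135],[382,247],[283,255]],.016)[:,:2].round(3).tolist())
print("can",ray(c,[[213,137],[213,125]],0.0).round(3).tolist(),"tin",ray(c,[405,284],.077).round(3))
# depth check of heights
K=c["intrinsics"];Rm=R.from_rotvec(c["orientation"]).as_matrix()
for u,v in [(250,150),(442,183),(300,151),(336,151),(405,284),(200,181)]:
    z=c["z_map"][v,u];print((u,v),(c["position"]+Rm@(np.array([(u-K[0,2])/K[0,0],(v-K[1,2])/K[1,1],1])*z)).round(3))
o=c["image"].copy();o[s]=(255,0,255);o[y]=(255,255,0);o[r]=(0,255,0)
a=np.hstack([o[160:260,155:245],o[160:260,395:495],c["image"][160:260,155:245],c["image"][160:260,395:495]]);cv2.imwrite("pics/m1.png",cv2.resize(a,None,fx=2,fy=2,interpolation=0))
E
```

```text
inlay pl c [ 0.6676 -0.0621] m [ 0.6684 -0.0713] ang 95.5 L 0.176 W 0.072 1221
inlay sm c [ 0.585  -0.0383] m [ 0.5852 -0.0388] ang 95.2 L 0.176 W 0.042 669
inlay lg c [ 0.505  -0.0459] m [ 0.5051 -0.0456] ang 95.1 L 0.246 W 0.053 1160
inlay md c [ 0.4255 -0.053 ] m [ 0.4253 -0.0532] ang 95.3 L 0.211 W 0.047 935
small c [0.5817 0.329 ] m [0.5822 0.3225] ang 92.1 L 0.158 W 0.026 235
med c [ 0.5852 -0.3684] m [ 0.5847 -0.3737] ang 85.2 L 0.195 W 0.03 319
large c [ 0.4207 -0.3618] m [ 0.4198 -0.3731] ang 86.3 L 0.229 W 0.038 477
pl_red c [0.4205 0.2889] m [0.4202 0.2901] ang 86.8 L 0.105 W 0.06 239
pl_all c [0.4214 0.3181] m [0.4208 0.3121] ang 86.6 L 0.163 W 0.063 480
tray corners [[0.691, 0.108], [0.715, -0.165], [0.395, -0.196], [0.369, 0.081]]
can [[0.708, 0.294, 0.0], [0.743, 0.296, 0.0]] tin [[ 0.297 -0.248  0.077]]
(250, 150) [ 0.672  0.186 -0.005]
(442, 183) [ 0.58  -0.369  0.006]
(300, 151) [0.665 0.039 0.018]
(336, 151) [ 0.669 -0.065  0.006]
(405, 284) [ 0.297 -0.249  0.075]
(200, 181) [0.577 0.325 0.004]
```

View pics/m1.png

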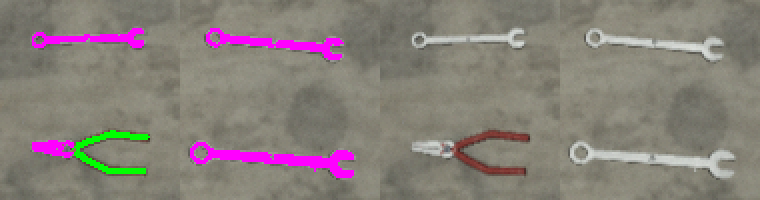

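The overlay shows clean masks: steel in magenta, red grips in green, all rings and jaws toward +y (left). Lengths match the spec within 1–3 px, and inlay pitch comes out at 80 mm. Next I check gripper-body clearance and IK.

```bash
cat > rob.py <<'E'
import numpy as np
from scipy.spatial.transform import Rotation as R
from cell import manip,inverse_kinematics
# name: grasp xy, axis deg, place xy, axis deg, grasp tip z
IN=95.2
T=dict(small=((.5817,.3285),92.1,(.585,-.0383),IN,.003),medium=((.5850,-.3684),85.2,(.4255,-.053),IN,.003),
 large=((.4205,-.3618),86.3,(.505,-.0459),IN,.003),pliers=((.4230,.3490),86.6,(.6648,-.0312),IN,.004))
def down(axdeg,flip=0):
    f=np.radians(axdeg-90+180*flip);y=np.array([np.cos(f),np.sin(f),0]);z=np.array([0,0,-1.])
    return R.from_matrix(np.c_[np.cross(y,z),y,z]).as_rotvec()
E
python3 - <<'E'
from rob import *;from vis import *
C=[]
for n in("top","side"):
    c=dict(np.load(f"pics/{n}0.npz"));K=c["intrinsics"];z=c["z_map"];v,u=np.nonzero(z>0);zz=z[v,u]
    p=np.c_[(u-K[0,2])/K[0,0]*zz,(v-K[1,2])/K[1,1]*zz,zz]@R.from_rotvec(c["orientation"]).as_matrix().T+c["position"];C.append(p)
P=np.vstack(C)
for k,(g,a,p,b,_) in T.items():
  for w,xy,an in(("pick",g,a),("place",p,b)):
    f=np.radians(an-90);e=np.array([np.cos(f),np.sin(f)]);d=P[:,:2]-xy;s=d@e;t=d@[-e[1],e[0]]
    m=(abs(s)<.15)&(abs(t)<.08)&(P[:,2]>.05)&(P[:,2]<.4)
    lo=[(s[m&(q*s>0)]*q).min().round(3) if (m&(q*s>0)).any() else None for q in(1,-1)]
    mm=(abs(s)<.115)&(abs(t)<.06)&(P[:,2]>.05)&(P[:,2]<.4)
    print(k,w,"near obst +/-x:",lo,"in padded box",mm.sum(),
      [None if (q:=inverse_kinematics([*xy,.01],down(an,fl))) is None else q.round(2)[[0,3,5]].tolist() for fl in(0,1)])
m=(abs(P[:,0]-.73)<.08)&(abs(P[:,1]-.29)<.07)&(P[:,2]>.015)&(P[:,2]<.17)
q=P[m];
for z0,z1 in((.015,.04),(.04,.07),(.07,.17)):
    r=q[(q[:,2]>z0)&(q[:,2]<z1)];print("can",z0,len(r),r.min(0).round(3),r.max(0).round(3))
E
```

```text
small pick near obst +/-x: [np.float64(0.119), None] in padded box 0 [[0.48, 0.0, 0.44], None]
small place near obst +/-x: [None, None] in padded box 0 [[-0.11, 0.0, -0.2], None]
medium pick near obst +/-x: [np.float64(0.115), None] in padded box 0 [[-0.6, -0.0, -0.51], None]
medium place near obst +/-x: [None, None] in padded box 0 [[-0.18, 0.0, -0.27], None]
large pick near obst +/-x: [None, np.float64(0.1)] in padded box 0 [[-0.76, -0.0, -0.69], [-0.76, -0.0, 2.45]]
large place near obst +/-x: [None, None] in padded box 0 [[-0.14, 0.0, -0.23], None]
pliers pick near obst +/-x: [None, None] in padded box 0 [[0.64, -0.0, 0.7], [0.64, -0.0, -2.44]]
pliers place near obst +/-x: [np.float64(0.087), None] in padded box 518 [[-0.08, 0.0, -0.18], None]
can 0.015 257 [0.7   0.255 0.015] [0.759 0.32  0.04 ]
can 0.04 603 [0.701 0.255 0.04 ] [0.764 0.32  0.07 ]
can 0.07 1113 [0.712 0.22  0.07 ] [0.787 0.36  0.168]
```

Run:
```python
from rob import *;from vis import *
for n in("top","side"):
    c=dict(np.load(f"pics/{n}0.npz"));K=c["intrinsics"];z=c["z_map"];v,u=np.nonzero(z>0);zz=z[v,u]
    P=np.c_[(u-K[0,2])/K[0,0]*zz,(v-K[1,2])/K[1,1]*zz,zz]@R.from_rotvec(c["orientation"]).as_matrix().T+c["position"]
    g=np.array(T["pliers"][2]);f=np.radians(5.2);e=np.array([np.cos(f),np.sin(f)]);d=P[:,:2]-g;s=d@e;t=d@[-e[1],e[0]]
    for lo in np.arange(.07,.16,.01):
        m=(s>lo)&(s<=lo+.01)&(abs(t)<.06)&(P[:,2]<.4)&(P[:,2]>.01)
        if m.any(): print(n,lo.round(2),m.sum(),"t",t[m].min().round(3),t[m].max().round(3),"z pct",np.percentile(P[m,2],[0,50,90,100]).round(3), "u",u[m].min(),u[m].max(),"v",v[m].min(),v[m].max())
```

```text
top 0.07 36 t 0.035 0.058 z pct [0.012 0.033 0.045 0.048] u 302 310 v 123 127
top 0.08 46 t -0.059 0.059 z pct [0.013 0.045 0.117 0.126] u 302 344 v 108 126
top 0.09 176 t -0.059 0.06 z pct [0.015 0.121 0.128 0.132] u 301 344 v 104 120
top 0.1 211 t -0.06 0.059 z pct [0.034 0.126 0.13  0.133] u 300 344 v 102 116
top 0.11 111 t -0.023 0.06 z pct [0.011 0.123 0.129 0.132] u 299 330 v 101 115
top 0.12 9 t 0.02 0.058 z pct [0.015 0.044 0.046 0.048] u 301 314 v 109 110
top 0.14 27 t 0.016 0.058 z pct [0.039 0.044 0.047 0.049] u 300 315 v 99 100
top 0.15 55 t 0.012 0.058 z pct [0.013 0.044 0.048 0.049] u 300 316 v 95 99
side 0.07 3 t 0.037 0.039 z pct [0.032 0.035 0.038 0.039] u 254 254 v 190 192
side 0.08 59 t 0.033 0.06 z pct [0.01  0.028 0.043 0.046] u 248 254 v 188 200
side 0.09 52 t -0.056 0.06 z pct [0.042 0.116 0.122 0.125] u 246 259 v 154 191
side 0.1 110 t -0.058 0.059 z pct [0.043 0.122 0.127 0.131] u 239 257 v 153 190
side 0.11 35 t -0.011 0.059 z pct [0.042 0.126 0.129 0.129] u 237 248 v 158 190
side 0.12 18 t 0.024 0.06 z pct [0.042 0.044 0.046 0.127] u 236 243 v 166 190
side 0.13 14 t 0.02 0.056 z pct [0.042 0.044 0.045 0.045] u 234 240 v 185 189
side 0.14 18 t 0.018 0.057 z pct [0.04  0.044 0.045 0.046] u 231 238 v 184 189
side 0.15 21 t 0.017 0.059 z pct [0.042 0.044 0.045 0.046] u 228 236 v 183 189
```

A wall rail at z≈0.105–0.132 m, x≈0.757 m would meet the gripper body over the pliers inlay. I will place the pliers with the gripper tilted about 10° toward the robot. The spanners go first.

```bash
cat >> rob.py <<'E'
def log(t):
    s=manip.state();print(t,"t=%.1f"%s["clock"],"tcp",np.round(s["tool_pos"],4),"F",np.round(s["contact_force"],1),"w %.4f"%s["gripper_width"],"g %.1f"%s["grasp_force"])
def do(k,place_dz=.0075,tilt=0,travel=.22,opn=.05):
    g,a,p,b,z=T[k];rg=down(a);rp=down(b)
    if tilt:
        f=np.radians(b);rp=(R.from_rotvec(-tilt*np.array([np.cos(f),np.sin(f),0]))*R.from_rotvec(rp)).as_rotvec()
        print("tool up axis",-R.from_rotvec(rp).as_matrix()[:,2].round(3))
    assert inverse_kinematics([*p,z+place_dz],rp) is not None
    manip.set_gripper(opn)
    manip.move_pose([*g,travel],rg)
    manip.move_linear([*g,.03],rate=.25);manip.move_linear([*g,z],rate=.06);log("at pick")
    manip.set_gripper(0,force=40);log("gripped")
    manip.move_linear([*g,.03],rate=.1);manip.move_linear([*g,travel],rate=.25);log("lifted")
    manip.move_pose([*p,travel],rp)
    manip.move_linear([*p,.05],rate=.25);manip.move_linear([*p,z+place_dz],rate=.05);log("at place")
    manip.set_gripper(opn);manip.dwell(.2)
    manip.move_linear([*p,.05],rate=.1);manip.move_linear([*p,travel],rate=.3);log("done")
E
python3 -c "
from rob import *
do('small')
from cell import cams
import cv2
manip.move_pose([.585,-.3684,.22],down(85.2))
for n in('top','side'):
    c=cams.capture(n);np.savez(f'pics/{n}1.npz',**c);cv2.imwrite(f'pics/{n}1.png',c['image'])
cv2.imwrite('pics/t1.png',cv2.resize(cv2.imread('pics/top1.png')[120:265,220:500],None,fx=2.5,fy=2.5))
"
```

```text
at pick t=5.8 tcp [0.5813 0.3284 0.0024] F [-0.9  0.3  0.6] w 0.0499 g 0.0
gripped t=6.7 tcp [0.5817 0.3285 0.003 ] F [-0.9 -0.5  1.3] w 0.0005 g 0.0
lifted t=8.0 tcp [0.5806 0.3279 0.2178] F [-0.1 -0.  -0.8] w 0.0005 g 0.0
at place t=11.1 tcp [ 0.5852 -0.0383  0.0106] F [ 0.8 -0.4  0.9] w 0.0003 g 0.0
done t=13.4 tcp [ 0.5838 -0.0382  0.218 ] F [ 0.3 -0.2  0.2] w 0.0503 g 0.0
```

View pics/t1.png

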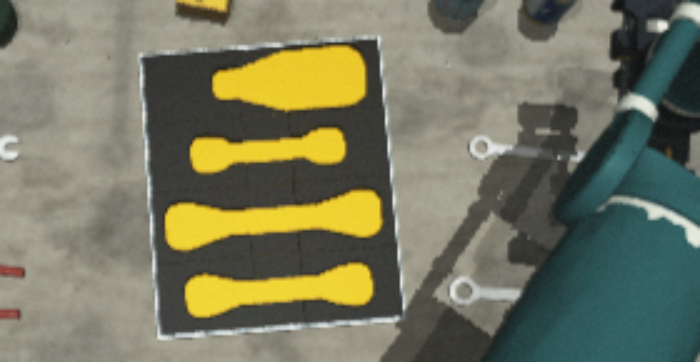

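The small inlay is still empty: the grip closed to zero and missed. I'll compare the spanner before and after.

Run:
```python
from vis import *
for i in(0,1):
    c=dict(np.load(f"pics/top{i}.npz"));y,r,s,d=masks(c);q=axis(blob(c,s,(150,160,250,205),.007));print(q["c"],q["m"],q["ang"],q["L"],q["W"])
    K=c["intrinsics"];z=c["z_map"];Rm=R.from_rotvec(c["orientation"]).as_matrix()
    v,u=np.nonzero((s)&(z>0));k=(u>165)&(u<235)&(v>168)&(v<195);v,u=v[k],u[k];zz=z[v,u]
    P=np.c_[(u-K[0,2])/K[0,0]*zz,(v-K[1,2])/K[1,1]*zz,zz]@Rm.T+c["position"];print("z tool",P[:,2].mean(),P[:,2].std())
    u,v=np.meshgrid(np.arange(165,235),np.r_[160:170,195:205]);u=u.ravel();v=v.ravel();zz=z[v,u]
    P=np.c_[(u-K[0,2])/K[0,0]*zz,(v-K[1,2])/K[1,1]*zz,zz]@Rm.T+c["position"];print("z bench",P[:,2].mean(),P[:,2].std())
a=np.hstack([cv2.resize(cv2.imread(f"pics/side{i}.png")[230:310,190:350],None,fx=2.4,fy=2.4) for i in (0,1)]);cv2.imwrite("pics/cmp.png",a)
```

```text
[0.58171431 0.32901468] [0.58215869 0.32248664] 92.07218575719938 0.15790788247028723 0.02641830818159669
z tool 0.004977683732150458 0.004116237766231173
z bench 0.005641514634012466 0.08775388611241845
[0.58182655 0.32761445] [0.58217397 0.32259899] 92.02102082081949 0.16082265956507558 0.026407982698773973
z tool 0.0047140280440997485 0.003810774178726849
z bench 0.007308331079721717 0.10126043655872863
```

View pics/cmp.png

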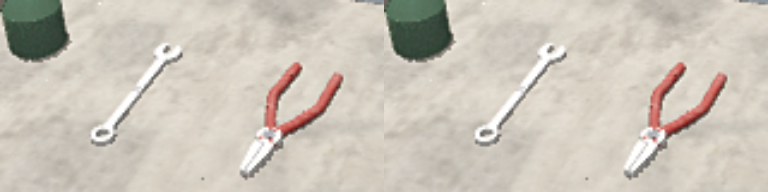

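The spanner has not moved, so the tips closed above the shank. I'll find true contact with a guarded descent and check the width before carrying.

Run:
```python
from rob import *
g,a,*_=T["medium"]
manip.set_gripper(.03)
manip.move_linear([*g,.03],rate=.25);manip.move_linear([*g,.004],rate=.08);manip.dwell(.15)
f0=manip.state()["contact_force"][2]
for i in range(9):
    z=.003-.001*i;manip.move_linear([*g,z],rate=.02);manip.dwell(.1);s=manip.state();f=s["contact_force"][2]-f0
    print(z,np.round(s["tool_pos"][2],4),round(f,2))
    if f>4:break
manip.set_gripper(0,force=40);log("grip")
```

```text
0.003 0.0031 1.1
0.002 0.0019 0.13
0.001 0.001 0.95
0.0 -0.0 0.05
-0.001 -0.001 0.73
-0.002 -0.0021 0.38
-0.003 -0.003 0.06
-0.004 -0.004 0.13
-0.005 -0.005 -0.16
grip t=20.5 tcp [ 0.585  -0.3684 -0.005 ] F [-0.7 -0.7 -0.1] w 0.0003 g 0.0
```

Run:
```python
from cell import cams,manip
import cv2,numpy as np
for n in("side","top"):
    c=cams.capture(n);np.savez(f"pics/{n}2.npz",**c)
    im=c["image"];im=im[100:220,290:450] if n=="side" else im[130:260,380:540]
    cv2.imwrite(f"pics/{n}2c.png",cv2.resize(im,None,fx=4,fy=4))
a=cv2.imread("pics/side2c.png");b=cv2.imread("pics/top2c.png");h=min(len(a),len(b));cv2.imwrite("pics/s2.png",cv2.resize(np.hstack([a[:h],b[:h]]),(800,300)))
```

```text
(no output)
```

View pics/s2.png

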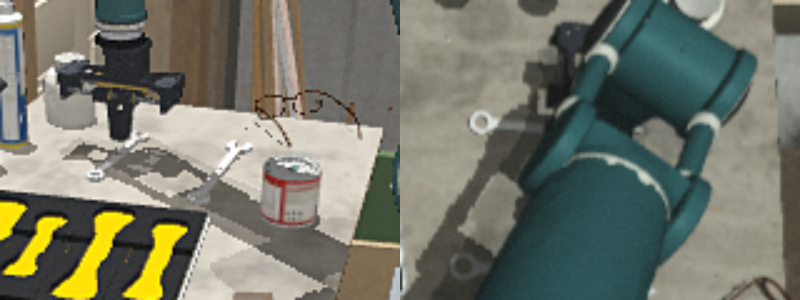

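The side view shows the shut fingertips at about (338,155), clearly above the shank with a visible gap. I'll measure the tip height.

Run:
```python
from vis import *
c=dict(np.load("pics/side2.npz"));K=c["intrinsics"];Rm=R.from_rotvec(c["orientation"]).as_matrix()
def proj(p):
    q=Rm.T@(np.array(p)-c["position"]);return (q[:2]/q[2]*[K[0,0],K[1,1]]+[K[0,2],K[1,2]]).round(1)
for z in(-.005,0,.007,.02,.04,.06,.08):print(z,proj([.585,-.3684,z]))
z=c["z_map"];v,u=np.mgrid[125:175,325:352];v=v.ravel();u=u.ravel();zz=z[v,u]
P=np.c_[(u-K[0,2])/K[0,0]*zz,(v-K[1,2])/K[1,1]*zz,zz]@Rm.T+c["position"]
m=(abs(P[:,0]-.585)<.05)&(abs(P[:,1]+.3684)<.04)&(P[:,2]>.012)
for r in sorted(set(v[m])):
    k=m&(v==r);print(r,u[k].min(),u[k].max(),P[k].mean(0).round(3))
```

```text
-0.005 [337.9 163.5]
0 [337.9 162.3]
0.007 [337.9 160.7]
0.02 [338.  157.6]
0.04 [338.  152.8]
0.06 [338. 148.]
0.08 [338.  143.1]
125 332 349 [ 0.569 -0.348  0.16 ]
126 327 349 [ 0.582 -0.357  0.152]
127 328 349 [ 0.58  -0.356  0.148]
128 328 349 [ 0.58  -0.356  0.144]
129 325 351 [ 0.58  -0.353  0.142]
130 325 351 [ 0.579 -0.351  0.138]
131 325 351 [ 0.58  -0.35   0.135]
132 328 348 [ 0.577 -0.343  0.133]
133 328 348 [ 0.578 -0.347  0.128]
134 329 348 [ 0.576 -0.347  0.125]
135 327 348 [ 0.581 -0.35   0.119]
136 325 351 [ 0.579 -0.35   0.115]
137 325 348 [ 0.583 -0.345  0.113]
138 327 347 [ 0.58  -0.34   0.111]
139 327 348 [ 0.577 -0.338  0.108]
140 327 348 [ 0.576 -0.337  0.105]
141 332 345 [ 0.576 -0.346  0.098]
142 333 344 [ 0.576 -0.35   0.092]
143 333 343 [ 0.586 -0.363  0.082]
144 333 342 [ 0.585 -0.362  0.079]
145 333 342 [ 0.583 -0.358  0.076]
146 333 342 [ 0.584 -0.359  0.072]
147 333 342 [ 0.583 -0.358  0.068]
148 333 342 [ 0.584 -0.36   0.063]
149 333 342 [ 0.584 -0.36   0.059]
150 333 342 [ 0.584 -0.361  0.055]
151 334 342 [ 0.582 -0.361  0.051]
152 334 342 [ 0.582 -0.36   0.047]
153 334 342 [ 0.582 -0.36   0.043]
154 334 341 [ 0.583 -0.358  0.04 ]
155 334 340 [ 0.586 -0.359  0.034]
156 337 339 [ 0.58  -0.354  0.033]
```

The tips really sit at z≈0.031 while the state reports −0.005, so they are about 35 mm higher than the reported TCP. Lateral position agrees. I'll find the bench by touch at this spot.

Run:
```python
from rob import *
g,a,*_=T["medium"]
manip.set_gripper(.04)
manip.move_linear([*g,-.020],rate=.05);manip.dwell(.15)
f0=manip.state()["contact_force"][2]
for i in range(22):
    z=-.021-.001*i;manip.move_linear([*g,z],rate=.02);manip.dwell(.06);s=manip.state();f=s["contact_force"][2]-f0
    if i>8: print(round(z,3),np.round(s["tool_pos"][2],4),round(f,2))
    if f>5:break
manip.move_linear([*g,z+.0025],rate=.02);log("up")
manip.set_gripper(0,force=40);log("grip")
```

```text
-0.03 -0.03 -0.85
-0.031 -0.0311 -0.35
-0.032 -0.032 -0.6
-0.033 -0.033 -0.69
-0.034 -0.0341 0.14
-0.035 -0.035 -0.35
-0.036 -0.0361 -1.28
-0.037 -0.0369 -0.06
-0.038 -0.0369 5.17
up t=27.8 tcp [ 0.585  -0.3684 -0.0355] F [-0.3  0.8 -0.2] w 0.0399 g 0.0
grip t=28.3 tcp [ 0.585  -0.3684 -0.0356] F [ 1.2 -0.1 -0.2] w 0.0108 g 40.0
```

Bench contact is at reported z = −0.037, so the offset is 37 mm. The medium spanner is gripped (10.8 mm, 40 N). I'll carry on with corrected heights and a grip check.

```bash
cat > rob2.py <<'E'
from rob import *
OFF=-.037
def pick(k,opn=.05,h=.0018,travel=.16,force=40):
    g,a=T[k][:2];r=down(a);manip.set_gripper(opn)
    manip.move_pose([*g,travel],r);manip.move_linear([*g,OFF+.02],rate=.25);manip.move_linear([*g,OFF+h],rate=.06);log("pick")
    manip.set_gripper(0,force=force);log("grip")
    assert manip.state()["gripper_width"]>.005
def place(k,h,opn=.04,travel=.16):
    s=manip.state()["tool_pos"];p,b=T[k][2:4];r=down(b)
    manip.move_linear([s[0],s[1],OFF+.03],rate=.12);manip.move_linear([s[0],s[1],travel],rate=.3);log("lift")
    manip.move_pose([*p,travel],r);manip.move_linear([*p,OFF+.035],rate=.25);manip.move_linear([*p,OFF+h],rate=.05);log("place")
    manip.set_gripper(opn);manip.move_linear([*p,OFF+.04],rate=.12);manip.move_linear([*p,travel],rate=.3);log("done")
E
python3 - <<'E'
from rob2 import *
from cell import cams
import cv2
place("medium",.0085)
pick("small")
c=cams.capture("top");np.savez('pics/top3.npz',**c)
cv2.imwrite('pics/t3.png',cv2.resize(c["image"][120:265,220:500],None,fx=2.5,fy=2.5))
E
```

```text
lift t=29.4 tcp [ 0.5839 -0.3676  0.158 ] F [-0.5  0.  -1.7] w 0.0112 g 40.0
place t=32.2 tcp [ 0.4252 -0.0529 -0.0279] F [-5.1  0.3 11.6] w 0.0110 g 40.0
done t=33.9 tcp [ 0.4244 -0.0528  0.1583] F [ 0.  -0.7 -0.2] w 0.0396 g 0.0
pick t=37.1 tcp [ 0.5812  0.3283 -0.0356] F [ 0.2 -0.6  0.2] w 0.0499 g 0.0
grip t=37.8 tcp [ 0.582   0.3286 -0.035 ] F [0.9 0.4 0.3] w 0.0088 g 40.0
```

View pics/t3.png

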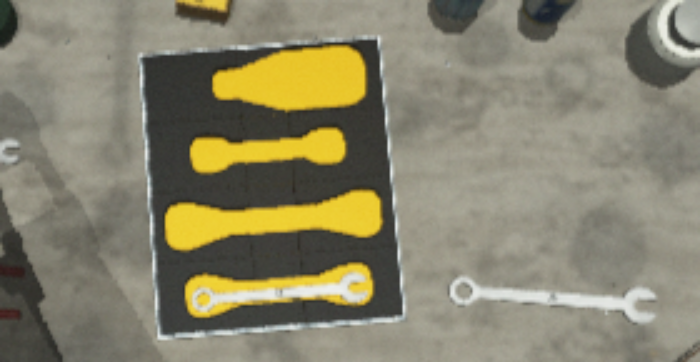

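The medium spanner lies in its cut-out at crop (280,293), slightly toward the front edge. I'll measure that and place the small spanner.

```bash
cat > chk.py <<'E'
from vis import *
from rob import T,IN
def check(c,k,box,z=.013):
    hsv=cv2.cvtColor(c["image"],cv2.COLOR_BGR2HSV);m=(hsv[...,1]<75)&(hsv[...,2]>110)
    q=axis(blob(c,m,box,z));f=np.radians(IN);a=np.array([np.cos(f),np.sin(f)]);b=np.array([a[1],-a[0]]);d=q["c"]-T[k][2]
    K=c["intrinsics"];u0,v0,u1,v1=box;v,u=np.nonzero(m[v0:v1,u0:u1]);v+=v0;u+=u0;zz=c["z_map"][v,u]
    P=np.c_[(u-K[0,2])/K[0,0]*zz,(v-K[1,2])/K[1,1]*zz,zz]@R.from_rotvec(c["orientation"]).as_matrix().T+c["position"]
    A=np.c_[(P[:,:2]-q["c"])@a,(P[:,:2]-q["c"])@b,np.ones(len(P))];co=np.linalg.lstsq(A,P[:,2],rcond=None)[0]
    print(k,"along %.4f across %.4f"%(d@a,d@b),"ang %.1f L %.3f W %.3f"%(q["ang"],q["L"],q["W"]),"ztop,slope",co[2].round(4),co[0].round(3))
E
python3 - <<'E'
from chk import *
check(dict(np.load("pics/top3.npz")),"medium",(287,225,376,248))
E
python3 - <<'E'
from rob2 import *
from cell import cams
import cv2
place("small",.0095)
pick("large")
c=cams.capture("top");np.savez('pics/top4.npz',**c);cv2.imwrite('pics/t4.png',cv2.resize(c["image"][120:265,220:500],None,fx=2.5,fy=2.5))
from chk import check
check(c,"medium",(287,225,376,248));check(c,"small",(290,170,365,191))
E
```

```text
medium along -0.0002 across -0.0044 ang 95.5 L 0.194 W 0.032 ztop,slope 0.0159 0.093
lift t=39.0 tcp [0.5808 0.328  0.158 ] F [-1.3 -0.4 -2.2] w 0.0090 g 40.0
place t=41.8 tcp [ 0.5847 -0.0384 -0.0271] F [-3.3  0.1  5.9] w 0.0088 g 40.0
done t=43.5 tcp [ 0.5839 -0.0382  0.1583] F [-0.1  0.2 -1. ] w 0.0397 g 0.0
pick t=46.5 tcp [ 0.4202 -0.3616 -0.0355] F [0.5 0.1 0.8] w 0.0502 g 0.0
grip t=47.2 tcp [ 0.4208 -0.362  -0.035 ] F [ 0.4 -0.2  0.4] w 0.0128 g 40.0
medium along -0.0002 across -0.0044 ang 95.5 L 0.194 W 0.032 ztop,slope 0.0159 0.094
small along 0.0003 across -0.0057 ang 95.3 L 0.159 W 0.027 ztop,slope 0.0133 -0.006
```

View pics/t4.png

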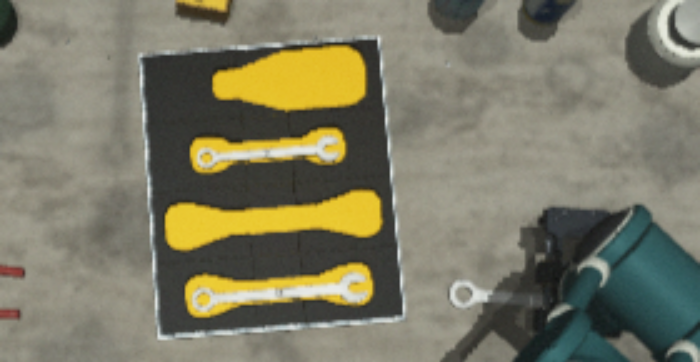

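Both placed spanners sit about 5 mm toward the robot, so I'll shift the next placements by +5 mm. Medium shows a possible slope, which I'll recheck robustly after placing the large one.

```bash
sed -i 's/v,u=np.nonzero(m\[v0:v1,u0:u1\]);v+=v0;u+=u0/mm=np.zeros_like(m);mm[v0:v1,u0:u1]=m[v0:v1,u0:u1];l,lab,st,_=cv2.connectedComponentsWithStats(mm.astype(np.uint8),connectivity=8);v,u=np.nonzero(lab==1+np.argmax(st[1:,4]))/; s/np.linalg.lstsq(A,P\[:,2\],rcond=None)\[0\]/np.linalg.lstsq(A,P[:,2],rcond=None)[0];n=A[:,0];print([np.round(np.median(P[(n>=e)\&(n<e+.04),2]),4) for e in np.arange(-.12,.12,.04) if ((n>=e)\&(n<e+.04)).sum()>5])/' chk.py
python3 - <<'E'
from rob2 import *
from cell import cams
import cv2
g,a,p,b,z=T["large"];T["large"]=(g,a,(p[0]+.005,p[1]+.0005),b,z)
place("large",.0095)
manip.move_pose([.423,.349,.16],down(86.6))
T["large"]=(g,a,p,b,z)
c=cams.capture("top");np.savez('pics/top5.npz',**c);cv2.imwrite('pics/t5.png',cv2.resize(c["image"][130:260,270:390],None,fx=4.5,fy=4.5,interpolation=2))
from chk import check
check(c,"medium",(287,225,376,248));check(c,"small",(290,170,365,191));check(c,"large",(280,192,378,222))
E
```

```text
lift t=48.3 tcp [ 0.4197 -0.361   0.158 ] F [-0.9 -0.3 -2.6] w 0.0126 g 40.0
place t=51.0 tcp [ 0.5097 -0.0453 -0.0272] F [-3.2  0.6  6.5] w 0.0126 g 40.0
done t=52.7 tcp [ 0.5088 -0.0452  0.1582] F [-0.1  0.1 -0.6] w 0.0397 g 0.0
[np.float64(0.0147), np.float64(0.0144), np.float64(0.0142), np.float64(0.0148), np.float64(0.0143), np.float64(0.0144)]
medium along -0.0002 across -0.0044 ang 95.5 L 0.194 W 0.032 ztop,slope 0.0142 -0.003
[np.float64(0.0133), np.float64(0.0125), np.float64(0.0146), np.float64(0.014)]
small along -0.0004 across -0.0048 ang 95.4 L 0.160 W 0.029 ztop,slope 0.0147 -0.016
[np.float64(0.0138), np.float64(0.0142), np.float64(0.0143), np.float64(0.0154), np.float64(0.0151), np.float64(0.0147)]
large along 0.0006 across 0.0005 ang 95.0 L 0.231 W 0.038 ztop,slope 0.0144 0.003
```

View pics/t5.png

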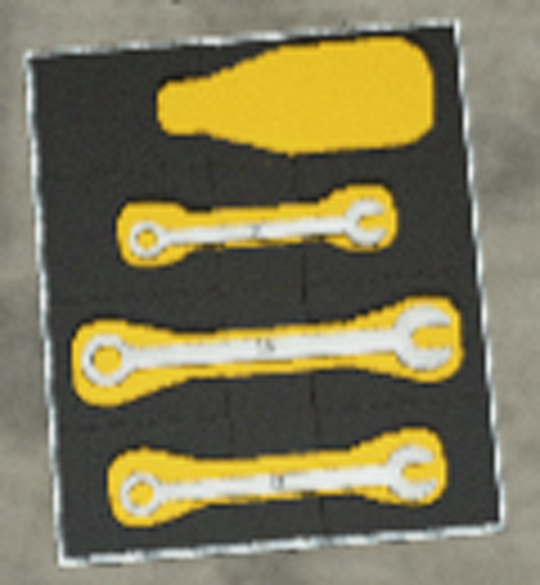

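All three spanners lie flat inside their cut-outs, each ≤5 mm off (spanner tops at z ≈ 14 mm). Next I pick the pliers and compare the tip position upright and tilted in the side view over the inlay.

```bash
cat >> rob2.py <<'E'
def tilted(b,tilt):
    f=np.radians(b);return (R.from_rotvec(-tilt*np.array([np.cos(f),np.sin(f),0]))*R.from_rotvec(down(b)))
def rep(true,rot,e=(0,.005,.037)): return np.array(true)+rot.apply(e)
E
python3 - <<'E'
from rob2 import *
from cell import cams
import cv2
p=T["pliers"][2];r=tilted(IN,.175);print("up",-r.as_matrix()[:,2].round(3))
q=inverse_kinematics(rep([*p,.017],r),r.as_rotvec());print("ik",None if q is None else q.round(2))
pick("pliers",opn=.06,h=.004)
g=T["pliers"][0]
manip.move_linear([*g,OFF+.03],rate=.12);manip.move_linear([*g,.16],rate=.3);log("lift")
r0=tilted(IN,0)
for i,rr in enumerate((r0,r)):
    manip.move_pose(rep([*p,.16],rr),rr.as_rotvec());manip.dwell(.3);log("hover")
    for n in("side","top"):
        c=cams.capture(n);np.savez(f"pics/{n}h{i}.npz",**c)
        if n=="side": cv2.imwrite(f"pics/sh{i}.png",cv2.resize(c["image"][80:230,230:390],None,fx=2.5,fy=2.5))
cv2.imwrite("pics/sh.png",np.hstack([cv2.imread(f"pics/sh{i}.png") for i in(0,1)]))
E
```

```text
up [-0.173 -0.016  0.985]
ik [-0.1   0.37  1.92  0.05  0.68 -0.23]
pick t=56.3 tcp [ 0.4227  0.3488 -0.0332] F [ 0.2  0.7 -0.1] w 0.0599 g 0.0
grip t=56.9 tcp [ 0.4233  0.3492 -0.0328] F [0.8 0.5 0.3] w 0.0223 g 40.0
lift t=58.0 tcp [0.4219 0.3481 0.158 ] F [-1.5 -1.1 -2.6] w 0.0224 g 40.0
hover t=60.0 tcp [ 0.6698 -0.0299  0.1233] F [ 0.1 -0.2 -1. ] w 0.0221 g 40.0
hover t=60.7 tcp [ 0.6771 -0.0302  0.1246] F [ 0.2 -0.5 -1.7] w 0.0222 g 40.0
```

View pics/sh.png

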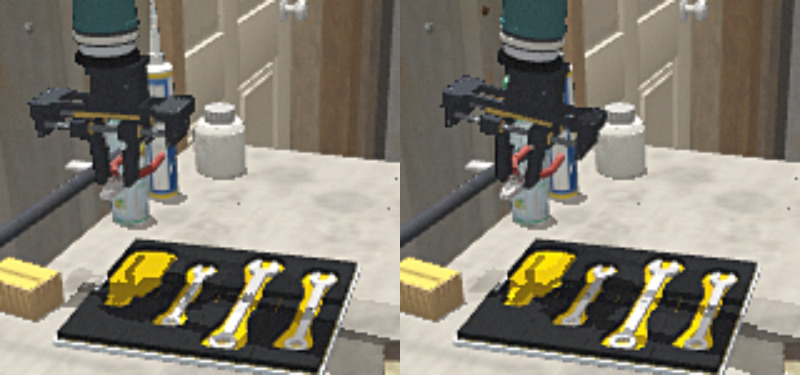

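The pliers are held at the pivot, and their jaw tip sits at the same crop pixel (~(111,200)) upright and tilted, so the offset belongs to the tool. I'll check numerically with depth and lower if consistent.

Run:
```python
from rob2 import *;from vis import *
f=np.radians(IN);a=np.array([np.cos(f),np.sin(f)]);b=np.array([a[1],-a[0]])
for i in(0,1):
    c=dict(np.load(f"pics/sideh{i}.npz"));K=c["intrinsics"];_,r,_,_=masks(c);hsv=cv2.cvtColor(c["image"],cv2.COLOR_BGR2HSV)
    m=np.zeros_like(r);m[130:165,262:300]=True
    v,u=np.nonzero(m);z=c["z_map"][v,u]
    P=np.c_[(u-K[0,2])/K[0,0]*z,(v-K[1,2])/K[1,1]*z,z]@R.from_rotvec(c["orientation"]).as_matrix().T+c["position"]
    d=P[:,:2]-T["pliers"][2];s=d@a;t=d@b
    for nm,k in(("red",r[v,u]&(abs(t)<.08)&(abs(s)<.2)),("jaw",(s>.025)&(s<.07)&(abs(t)<.05)&(hsv[v,u,2]>110)),("fingers",(hsv[v,u,2]<70)&(abs(s)<.03)&(abs(t)<.1))):
        if k.sum():print(i,nm,k.sum(),"along",np.percentile(s[k],[2,98]).round(3),"across",np.percentile(t[k],[2,50,98]).round(4),"z",np.percentile(P[k,2],[2,98]).round(3))
```

```text
0 red 56 along [-0.106 -0.011] across [-0.0222 -0.0139  0.0328] z [0.157 0.165]
0 jaw 38 along [0.026 0.052] across [-0.038   0.0003  0.0239] z [0.158 0.241]
0 fingers 265 along [-0.007  0.027] across [-0.0558  0.0168  0.0332] z [0.163 0.24 ]
1 red 66 along [-0.104 -0.014] across [-0.0202 -0.0117  0.0358] z [0.155 0.169]
1 jaw 35 along [0.026 0.053] across [-0.0495  0.001   0.0097] z [0.157 0.242]
1 fingers 263 along [-0.007  0.028] across [-0.0531 -0.0087  0.0281] z [0.163 0.242]
```

Upright and tilted readings agree, with the jaw centred and its tip at +52 mm (51 expected). I'll lower, release and look.

Run:
```python
from rob2 import *
from cell import cams
import cv2
p=T["pliers"][2];r=tilted(IN,.175)
manip.move_linear(rep([*p,.05],r),rate=.15);log("mid")
manip.move_linear(rep([*p,.018],r),rate=.04);log("low")
manip.set_gripper(.042);manip.dwell(.3);log("rel")
manip.move_linear(rep([*p,.06],r),rate=.08);manip.move_linear(rep([*p,.2],r),rate=.3)
manip.move_pose([.42,.349,.16],down(86.6));log("away")
for n in("top","side"):
    c=cams.capture(n);np.savez(f'pics/{n}6.npz',**c)
    o=c["image"][130:260,270:390] if n=="top" else c["image"][165:235,245:380]
    cv2.imwrite(f'pics/{n}6.png',cv2.resize(o,(400,433 if n=="top" else 207),interpolation=2))
a=cv2.imread("pics/top6.png");b=np.zeros_like(a);b[:207]=cv2.imread("pics/side6.png");cv2.imwrite("pics/f6.png",np.hstack([a,b]))
```

```text
mid t=61.7 tcp [ 0.6771 -0.0303  0.0154] F [ 0.6  0.2 -2.6] w 0.0221 g 40.0
low t=62.6 tcp [ 0.6763 -0.0302 -0.0174] F [-0.3 -1.  -1.4] w 0.0221 g 40.0
rel t=63.4 tcp [ 0.6761 -0.0302 -0.0176] F [ 0.2 -0.1  0.1] w 0.0420 g 0.0
away t=66.3 tcp [0.4205 0.3484 0.1597] F [-0.1 -0.1 -0.6] w 0.0426 g 0.0
```

View pics/f6.png

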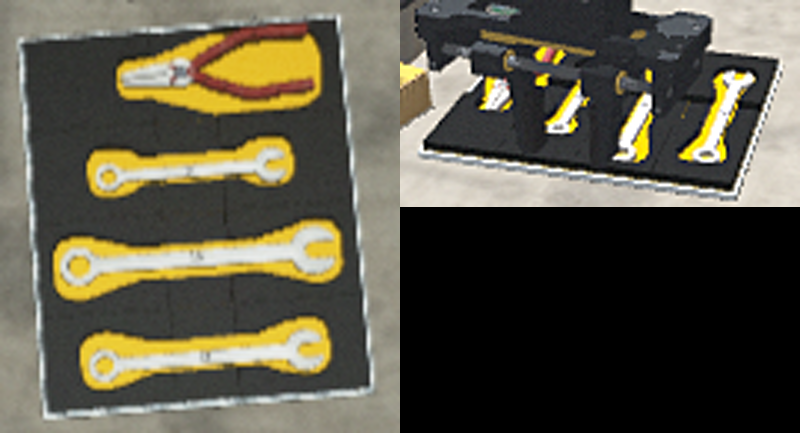

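The top view shows the pliers in the cut-out, but the rear grip at (290,32) lies right on the cut-out's edge. I'll measure heights and outline.

```bash
cat > pl.py <<'E'
from vis import *
from rob import T,IN
def pl(c):
    f=np.radians(IN);a=np.array([np.cos(f),np.sin(f)]);b=np.array([a[1],-a[0]]);K=c["intrinsics"]
    hsv=cv2.cvtColor(c["image"],cv2.COLOR_BGR2HSV);h,s,v=cv2.split(hsv)
    m=np.zeros(h.shape,bool);m[132:168,300:375]=True
    for nm,k in(("red",m&((h<10)|(h>170))&(s>100)&(v>50)),("steel",m&(s<75)&(v>100)&(np.arange(640)[None]<335)&(np.arange(640)[None]>303)&(np.arange(400)[:,None]>142))):
        y,x=np.nonzero(k);z=c["z_map"][y,x];P=np.c_[(x-K[0,2])/K[0,0]*z,(y-K[1,2])/K[1,1]*z,z]@R.from_rotvec(c["orientation"]).as_matrix().T+c["position"]
        Q=ray(c,np.c_[x,y],.02)[:,:2]-T["pliers"][2];S=Q@a;t=Q@b
        for e0,e1 in((-.13,-.10),(-.10,-.07),(-.07,-.04),(-.04,0),(0,.03),(.03,.07)):
            for sg in(1,-1):
                q=(S>e0)&(S<=e1)&(t*sg>0)
                if q.sum()>3:print(nm,e0,sg,q.sum(),"t",t[q].min().round(3),t[q].mean().round(4),t[q].max().round(3),"z",np.median(P[q,2]).round(4),"s",S[q].min().round(3),S[q].max().round(3))
E
python3 -c "
from pl import *
pl(dict(np.load('pics/top6.npz')))"
```

```text
red -0.13 1 13 t 0.025 0.0298 0.034 z 0.0233 s -0.11 -0.101
red -0.13 -1 12 t -0.022 -0.0188 -0.016 z 0.02 s -0.109 -0.1
red -0.1 1 41 t 0.026 0.0309 0.036 z 0.0242 s -0.099 -0.07
red -0.1 -1 30 t -0.025 -0.0211 -0.017 z 0.018 s -0.098 -0.071
red -0.07 1 42 t 0.018 0.0281 0.035 z 0.0236 s -0.07 -0.04
red -0.07 -1 33 t -0.027 -0.0209 -0.014 z 0.018 s -0.069 -0.04
red -0.04 1 38 t 0.0 0.0128 0.024 z 0.0204 s -0.038 -0.004
red -0.04 -1 36 t -0.019 -0.0097 -0.0 z 0.0172 s -0.038 -0.007
steel -0.04 1 7 t 0.001 0.0057 0.01 z 0.0189 s -0.005 -0.002
steel -0.04 -1 9 t -0.011 -0.0061 -0.002 z 0.018 s -0.007 -0.001
steel 0 1 36 t 0.0 0.005 0.01 z 0.0205 s 0.001 0.03
steel 0 -1 37 t -0.011 -0.0053 -0.0 z 0.0178 s 0.001 0.028
steel 0.03 1 13 t 0.001 0.0026 0.006 z 0.0182 s 0.032 0.05
steel 0.03 -1 24 t -0.008 -0.0047 -0.001 z 0.016 s 0.03 0.051
```

The rear grip is caught on the foam wall: pliers yawed about 3° and tilted about 0.1 rad. I'll regrip at the pivot along their present yaw, lift slightly, turn back to the inlay axis, shift 1.5 mm toward the robot and lower again.

Run:
```python
from rob2 import *
from cell import cams
from pl import pl
p=np.array(T["pliers"][2]);f=np.radians(IN);b=np.array([np.sin(f),-np.cos(f)])
r1=tilted(IN+3,.15);r2=tilted(IN,.15);p2=p-.0015*b
manip.set_gripper(.038)
manip.move_pose(rep([*p,.2],r1),r1.as_rotvec());manip.move_linear(rep([*p,.05],r1),rate=.25);manip.move_linear(rep([*p,.0148],r1),rate=.05);log("low")
manip.set_gripper(0,force=30);log("grip")
manip.move_linear(rep([*p,.028],r1),rate=.05)
manip.move_linear(rep([*p2,.028],r2),rate=.02,rot=r2.as_rotvec())
manip.move_linear(rep([*p2,.0165],r2),rate=.03);manip.dwell(.1);log("place")
manip.set_gripper(.038);manip.dwell(.3)
manip.move_linear(rep([*p2,.06],r2),rate=.08);manip.move_linear(rep([*p2,.2],r2),rate=.3)
manip.move_pose([.42,.349,.16],down(86.6));log("away")
c=cams.capture("top");np.savez('pics/top7.npz',**c);pl(c)
import cv2;cv2.imwrite("pics/f7.png",cv2.resize(c["image"][130:260,270:390],None,fx=4.5,fy=4.5,interpolation=2))
```

```text
low t=70.0 tcp [ 0.6753 -0.0298 -0.021 ] F [ 0.9 -0.2  0.4] w 0.0380 g 0.0
grip t=70.4 tcp [ 0.6756 -0.0297 -0.0206] F [0.3 0.2 1. ] w 0.0216 g 30.0
place t=71.7 tcp [ 0.6737 -0.0304 -0.0194] F [-0.1 -0.1 -0.7] w 0.0222 g 30.0
away t=75.4 tcp [0.4205 0.3485 0.1597] F [ 0.  -0.5 -0.4] w 0.0381 g 0.0
red -0.13 1 11 t 0.019 0.0233 0.028 z 0.019 s -0.11 -0.101
red -0.13 -1 9 t -0.028 -0.0247 -0.022 z 0.0196 s -0.109 -0.102
red -0.1 1 30 t 0.02 0.0237 0.028 z 0.0166 s -0.098 -0.072
red -0.1 -1 30 t -0.03 -0.0265 -0.023 z 0.0176 s -0.1 -0.071
red -0.07 1 30 t 0.015 0.0217 0.026 z 0.0186 s -0.07 -0.04
red -0.07 -1 33 t -0.031 -0.0252 -0.017 z 0.0177 s -0.068 -0.04
red -0.04 1 31 t 0.0 0.0099 0.019 z 0.0175 s -0.037 -0.004
red -0.04 -1 35 t -0.023 -0.0127 -0.0 z 0.0176 s -0.04 -0.009
steel -0.04 1 8 t 0.001 0.0058 0.01 z 0.0167 s -0.008 -0.002
steel -0.04 -1 10 t -0.011 -0.0066 -0.002 z 0.0191 s -0.007 -0.001
steel 0 1 32 t 0.0 0.0047 0.01 z 0.0171 s 0.001 0.03
steel 0 -1 39 t -0.013 -0.0056 -0.0 z 0.0167 s 0.001 0.028
steel 0.03 1 16 t 0.001 0.0031 0.007 z 0.015 s 0.032 0.05
steel 0.03 -1 23 t -0.008 -0.0046 -0.001 z 0.0161 s 0.03 0.05
```

View pics/f7.png

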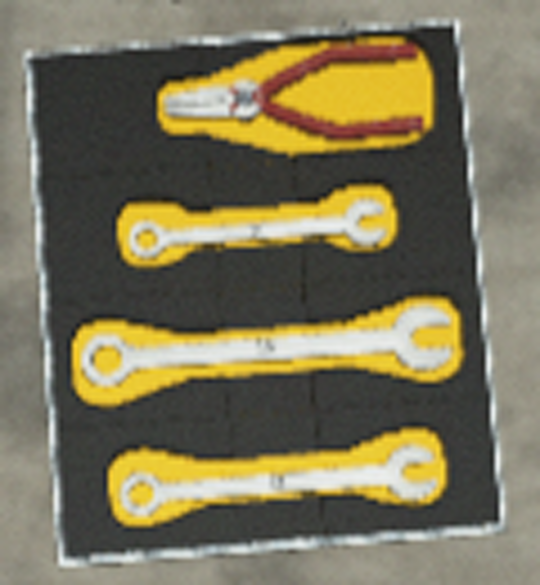

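The pliers now lie flat and centred: both grips are level at z ≈ 18 mm and about 1.5 mm off across, with yellow visible all round. The three spanners are unchanged, and the gripper is open and clear of everything.

```bash
python3 -c "
from cell import order
print(order.close_job())"
```

```text
the job is handed in; nothing more can be done
None
```

The job is handed in at about 75 s of the 112 s limit: the last top view shows all three spanners and the pliers released and flat in their own cut-outs (spanners within 5 mm, pliers about 1.5 mm off across), nothing came near the oil can or paint tin (not re-measured at the end), and no verdict came back.

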